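# Zero the bench comparator on the master block, then feed in the stage spacer

### The job

The brass master block is under the sprung foot of the comparator: slide the red-knobbed zero marker until its red line is right at the tip of the needle. Then push the blue spacer along the rail, driving the master out ahead of it, until the middle of the spacer is under the foot and the master is just beyond it, still on the rail. Do not touch the needle, leave the marker where you set it, and leave the other things on the bench alone.

Things in the scene. Friction and masses are not known exactly. Their poses are not given: they have to be found in the camera images.
- comparator: Fixed comparator. Origin on the bench where its foot touches a block. +y runs along the rail to the infeed end where the spacer waits (push it in -y); +x from the foot across the rail; z up. Grey base plate 8 mm thick with an arc of ticks covers x = -169 to -44, y = -20 to +225 mm.
- rail: Fixed rail along comparator y (same axes), clamped up to 3 mm off in x. Origin on the bench, in the channel, level with the foot. Floor y = -135 to +165 mm, top 6 mm above the bench. Far fence: inner face x = +20, top 30 mm above the bench. Near lip: inner face x = -29, top 11 mm. Ends open.
- needle: Sprung lever turning level; origin: its pivot, at bench height, comparator (-60, +45) mm. Own +y along the needle, 130 mm long, yellow end, 23 mm up. The other arm's sled-shaped steel foot, 24 mm up, presses the block to the fence with 5 to 8 N. A wider block swings the tip to the rail, about 2.9 mm per mm. Top 34 mm above the bench.
- needle_tip (a point): Tip of the yellow needle, 130 mm from the pivot.
- marker_line (a point): Red line on the black zero marker, point 130 mm from the pivot (at the needle tip when zeroed), 18 mm up, just below the needle. y axis: outward along the line; x axis: across it, towards the rail, the way it has to go. The marker turns about the needle's pivot and stays where left (friction, 0.7 N at the knob).
- marker_knob (a point): Top centre of the marker's red knob, an upright post 15 mm in diameter standing from 16 to 46 mm above the bench, 165 mm from the pivot, straight outward of the red line. Push it sideways. It starts on the robot's side of the needle tip.
- master: Brass-coloured master block, 40 mm wide (x) x 70 mm long (y, along the rail) x 36 mm high, 0.4 kg, a dark cross line at its middle. Origin at the centre of its underside. Starts on the rail against the foot.
- spacer: Blue stage spacer, 44 mm wide (x) x 70 mm long (y) x 36 mm high, about 0.3 kg, a white cross line at its middle. Origin at the centre of its underside. Starts on the rail on the infeed side, a gap away from the master. On it the needle stands about 12 mm from the zero set on the master.
- glass_beaker: Bystander: small clear beaker, 45 mm wide, 59 mm high; origin under its centre.
- timer: Bystander: white timer, 66 x 64 x 20 mm; origin under its centre.
- film_box: Bystander: orange carton, 62 x 125 x 62 mm; origin under its centre.
Things that resemble listed ones, but are neither listed nor needed, are in the scene too. What is meant by the spacer is not pink, and is the larger of those in its own colour.

How it is judged:
On the way, in this order (a step that is already met when the one before it is completed fails the run):
1. with the master still under the foot, the marker's red line is set at the needle tip (within 4 mm) (x of needle_tip in the frame of marker_line between -0.004 and 0.004 m and y of master in the frame of comparator between -0.02 and 0.02 m and contact force between needle and master above 0.2 N), for 0.3 s.
2. the spacer has taken the master's place under the foot (y of spacer in the frame of comparator between -0.015 and 0.015 m and x of spacer in the frame of rail between -0.012 and 0.008 m and angle between each of spacer, master's own z axis and vertical below 0.1 rad and height (world z) of each of spacer, master below 0.012 m and y of master in the frame of comparator between -0.14 and -0.05 m and x of master in the frame of rail between -0.012 and 0.008 m and contact force between needle and spacer above 0.2 N and x of needle_tip in the frame of marker_line between 0.006 and 0.018 m and linear speed of each of spacer, master below 0.02 m/s), for 0.2 s.
At the end, for the whole second after the job is handed in: Spacer flat on the rail, middle within 15 mm of the foot, foot resting on it; master flat on the rail, middle 50 to 140 mm past the foot; marker still where it was set on the master: needle now 6 to 18 mm from the red line, on the rail side; both at rest (all of step 2); the robot touches nothing.
It fails at once if the fingers press on the needle or its foot (contact force between the fingers and needle above 1 N).
It fails at once if a block is tipped or lifted off the rail (angle between any of master, spacer's own z axis and vertical above 0.3 rad or height (world z) of any of master, spacer above 0.04 m or height (world z) of any of master, spacer below -0.01 m).
It fails at once if a bystander is moved by more than 30 mm (distance of any of glass_beaker, timer, film_box from where it was at the start of the episode above 0.03 m).
It also fails if it takes over 45 s, if anything falls off the work surface, if the arm or the gripper's body presses on something with over 40 N, if the wrist force passes 120 N, or if a joint passes its speed limit or range.

### The arm

A 6-joint arm with a two-finger parallel gripper is mounted at the origin on a cart in front of the work surface, level with it; the furniture and walls round the work are solid. World frame = base frame: x ahead of the robot, y to its left, z up, the work surface at z = 0. Lengths are in m, angles in rad, forces in N, time in s.
With the tool pointing down it reaches from about 0.35 to 0.85 m from the base axis. Payload 8.1 kg.
Tool frame: the origin (TCP) lies midway between the tips of the shut fingers; the grasp point (between the pads) lies 19 mm behind it; z points along the fingers, y is the line along which they close (so a half turn about z gives the same grasp; the last joint's range is limited). The gripper opens to 93 mm and grips with 3 to 60 N. Pads are 15 mm wide; open, the fingers measure 128 mm over their backs; the gripper's body (75 mm by 188 mm) begins 65 mm behind the grasp point.
Start: joints at [1.06, 0.13, 1.488, -0, 1.523, -0.085], TCP at [0.248, 0.546, 0.219] pointing down, gripper open.
Joint ranges: [-2.96, 2.96], [-0.89, 2.26], [0.02, 2.5], [-1.34, 4.48], [0, 2.73], [-2.66, 2.66]. Speed limits (rad/s): [2.39, 2.39, 2.79, 3.14, 3.14, 3.14].

### API

Orientations are given as a rotation vector (axis times angle).
In Python, from plant import read_state, read_camera, camera_model, close_job gives the robot as it stands. The module is installed in compiled form; this text tells all that it offers.
- The arm moves only by the tool carry_out, never from a script. Its argument "moves" is a list of rows, each an object of numbers: "jaw": the finger opening in m, from 0 to 0.093; "dx", "dy", "dz": the shift along the tool's x, y, z in m; "yaw": the turn about the tool's z in rad. In form: [{"jaw": .., "dx": .., "dy": .., "dz": .., "yaw": ..}, ...]. A call has 1 to 8 rows; each row shifts and turns the commanded pose from where the row before left it, along the tool's axes as they then stand; what a row does not reach is not made up. A row lasts 1/8 s, in which the tool goes at most 62.5 mm and 10.7 degrees, less where a joint would pass 70% of its speed; a pose out of reach is approached as far as the arm can. A call is refused whole if a number of a shift passes 0.0625 or a number of a turn 0.188, either way. A call with a gripper value outside its range is refused whole. The fingers move at their own pace and stop on an object; "grip_force" is the grip in N (left out, the last holds). Time passes only in rows, so rows that do not move let the fingers close. It gives the time, the measured TCP pose, the force, the opening and the grip force at its end, in the units of the state.
- read_state(): the state, without advancing time (a new reading comes with each control period).
- read_camera(name): name is "scene" or "top" or "wrist"; returns the picture (400x640x3 uint8, red, green, blue); there is no depth.
- camera_model(name): a dict with "camera_matrix" (3x3 intrinsics, pixels), "view" (4x4, takes a point from world to camera coordinates). Camera axes: x right, y up, looking along -z (the intrinsics and any distortion apply to the point x, -y, -z); pixel columns grow to the right and rows downward; lengths in m; the calibration is good to about 2 mm. A picture is of the moment at which its call begins: read the wrist's pose just before it. camera_model takes no time and is no camera call; for the wrist camera it gives the pose at the moment of the call.
- close_job(): hands the job in; it is judged then, once.
The state is a dict: "t": time; "q": joint angles; "dq": joint speeds; "joint_torque": joint torques, N m; "tool_pos": TCP position; "orientation": TCP orientation; "force": force on the tool from outside, world axes, zero at the start; "wrist_torque": the same for the moment, N m; "opening": finger opening in m; "gripper_force": force on a finger pad.
Only numpy, scipy, OpenCV 4.12 (cv2) and the standard library are available. Lean on these libraries where they do the work, as an engineer would, in place of code of your own. Each camera call takes 0.05 s, during which the arm holds its last target. There are 200 camera calls.

## Working session

There is one attempt and no reset: what is moved stays moved. The work goes in short steps, Python scripts to look and compute and a tool call to move; the robot and the scene stay as the last step left them, time stands still between calls to the robot, and variables do not carry over. Pictures are saved under pics/ and viewed, at most 10 in all, crops included, and the job is handed in when it is done.

Besides the shell and the picture viewer there is one more tool, called after "Call:" as name(argument=value, ...), one argument or row to a line, values as JSON. carry_out: Moves the arm, as the interface text tells. Its arguments: {"type":"object","properties":{"moves":{"type":"array","items":{"type":"object","properties":{"jaw":{"type":"number"},"dx":{"type":"number"},"dy":{"type":"number"},"dz":{"type":"number"},"yaw":{"type":"number"}}}},"grip_force":{"type":"number"}},"required":["moves"]}

```bash
mkdir -p pics
cat > h.py <<'E'
import numpy as np, cv2
from plant import *
def snap(n,f):
    im=read_camera(n); cv2.imwrite('pics/'+f,im[:,:,::-1]); return im
def ray(m,u,v,z):
    K=m["camera_matrix"];V=np.array(m["view"]);d=np.linalg.inv(K)@[u,v,1];d=np.array([d[0],-d[1],-d[2]])
    R=V[:3,:3];c=-R.T@V[:3,3];w=R.T@d;return c+w*(z-c[2])/w[2]
def proj(m,p):
    K=np.array(m["camera_matrix"]);V=np.array(m["view"]);q=V[:3,:3]@p+V[:3,3];a=K@[q[0],-q[1],-q[2]];return a[:2]/a[2]
E
python3 - <<'E'
from h import *
s=read_state();print(s['t'],s['tool_pos'],s['orientation'],s['opening'])
for n in("top","scene"):
    snap(n,n+'1.png');m=camera_model(n);print({k:(np.round(v,3).tolist() if not isinstance(v,str) else v) for k,v in m.items()})
E
```

```text
0.0 [0.24751131 0.54594711 0.21760581] [-6.63614828e-01 -3.07015087e+00  2.73300665e-03] 0.09294715540347462
{'camera_matrix': [[465.611, 0.0, 318.351], [0.0, 465.611, 197.28], [0.0, 0.0, 1.0]], 'view': [[0.007, -1.0, -0.005, -0.007], [0.994, 0.006, 0.112, -0.527], [-0.112, -0.006, 0.994, -1.069], [0.0, 0.0, 0.0, 1.0]]}
{'camera_matrix': [[413.381, 0.0, 321.954], [0.0, 413.381, 196.224], [0.0, 0.0, 1.0]], 'view': [[0.767, -0.641, -0.016, -0.409], [0.336, 0.38, 0.862, -0.228], [-0.546, -0.667, 0.507, -0.702], [0.0, 0.0, 0.0, 1.0]]}
```

View pics/top1.png

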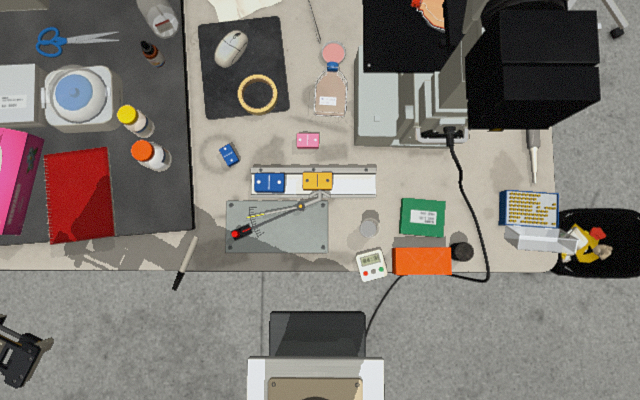

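View pics/scene1.png

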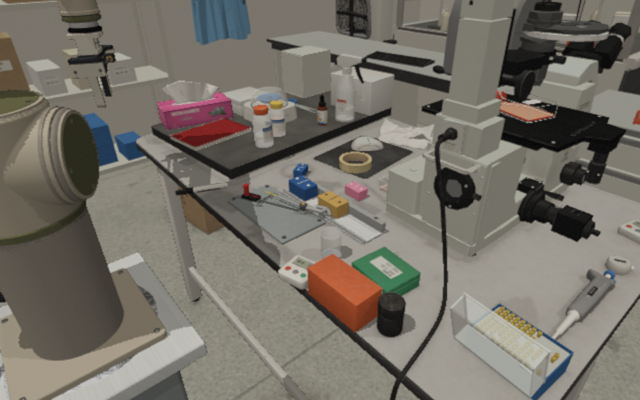

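The top view shows the rail at about (250–376, 165–196), the blue spacer at (269,182), the brass master at (317,181), the red knob at (236,233) and the yellow needle tip near (250,214). Pink (308,140) and small blue (229,154) are decoys. Next I'll measure with masks and an enlarged crop.

Run:
```python
from h import *
im=cv2.imread('pics/top1.png');m=camera_model('top')
hsv=cv2.cvtColor(im,cv2.COLOR_BGR2HSV)
x0,y0,x1,y1=215,155,385,258
def blobs(name,lo,hi,z):
    k=cv2.inRange(hsv,lo,hi);k2=np.zeros_like(k);k2[y0:y1,x0:x1]=k[y0:y1,x0:x1]
    n,l,st,c=cv2.connectedComponentsWithStats(k2)
    for i in range(1,n):
        if st[i,4]>12:
            r=cv2.minAreaRect(np.argwhere(l==i)[:,::-1].astype(np.float32))
            print(name,st[i],c[i].round(1),'rect',np.round(r[0],1),np.round(r[1],1),round(r[2],1),ray(m,*c[i],z).round(4))
blobs('blue',(100,120,40),(125,255,255),.042)
blobs('brass',(15,120,120),(28,255,255),.042)
blobs('yel',(22,100,120),(35,255,255),.026)
blobs('red',(0,150,100),(8,255,255),.046);blobs('red2',(172,150,100),(180,255,255),.046)
c=cv2.resize(im[y0:y1,x0:x1],None,fx=4.7,fy=4.7,interpolation=cv2.INTER_CUBIC);cv2.imwrite('pics/crop1.png',c)
for p in[(251,165.5),(376,166),(251,196),(376,196)]:print(p,ray(m,*p,.006).round(4))
for p in[(227,200),(328,201),(226,251),(328,252)]:print(p,ray(m,*p,.008).round(4))
```

```text
blue [222 155  17  11 113] [230.3 159.2] rect [230.2 157.9] [12.5 12.1] 63.4 [0.615  0.2043 0.042 ]
blue [255 173  29  19 493] [269.1 182. ] rect [269. 182.] [18. 28.] 90.0 [0.5611 0.1118 0.042 ]
brass [303 172  29  17 466] [317. 180.] rect [317. 180.] [16. 28.] 90.0 [ 5.666e-01 -2.000e-04  4.200e-02]
yel [304 173  27  16 332] [316.4 180.2] rect [317.  180.5] [15. 26.] 90.0 [0.5685 0.0012 0.026 ]
yel [247 214  17   4  23] [254.9 215.4] rect [255.  215.4] [ 1.2 16.3] 78.7 [0.4837 0.1458 0.026 ]
red [242 228   9   4  16] [246.  229.6] rect [246.1 229.7] [1.7 8.5] 68.2 [0.4493 0.1627 0.046 ]
red [231 231   7   6  33] [234.3 233.6] rect [234.  233.5] [5. 6.] 90.0 [0.4399 0.1895 0.046 ]
(251, 165.5) [0.6067 0.1608 0.006 ]
(376, 166) [ 0.6073 -0.1429  0.006 ]
(251, 196) [0.5321 0.159  0.006 ]
(376, 196) [ 0.534  -0.1424  0.006 ]
(227, 200) [0.5218 0.2163 0.008 ]
(328, 201) [ 0.5209 -0.0268  0.008 ]
(226, 251) [0.3998 0.2152 0.008 ]
(328, 252) [ 0.3991 -0.0274  0.008 ]
```

View pics/crop1.png

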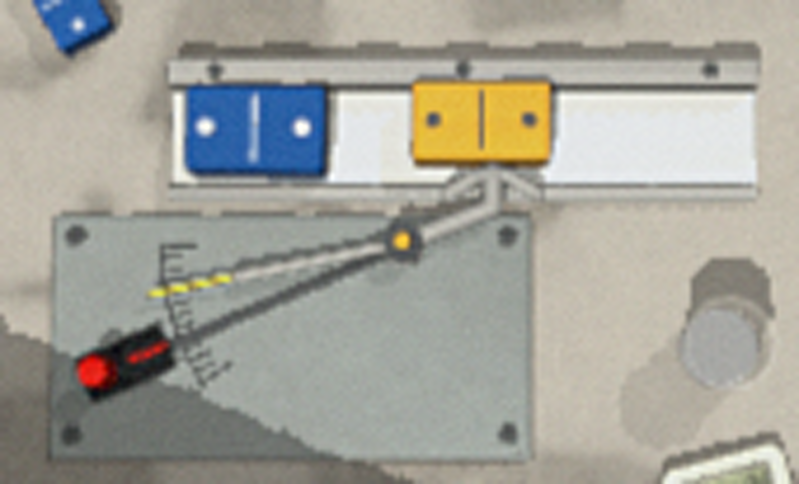

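Run:
```python
from h import *
from scipy.spatial.transform import Rotation as Ro
m=camera_model('top');q=lambda a,b:(215+(a+.5)/4.7-.5,155+(b+.5)/4.7-.5)
P=ray(m,*q(402,240),.034);T=ray(m,*q(150,294),.023);K=ray(m,*q(95,370),.046);L1=ray(m,*q(131,357),.018);L2=ray(m,*q(165,346),.018)
for n,p in zip("PTK12",(P,T,K,L1,L2)):print(n,p.round(4),np.linalg.norm((p-P)[:2]).round(4),np.degrees(np.arctan2(*(p-P)[:2])).round(2))
u=(T-P)[:2];u/=np.linalg.norm(u);print('knob target',P[:2]+.165*u)
s=read_state();R=Ro.from_rotvec(s['orientation']).as_matrix();print(R.round(3))
print('knob approach in tool axes',R.T@(np.array([.405,.200,.2176])-s['tool_pos']))
for n,ps in(('spacer',[(187,85),(328,85),(328,173),(187,173),(255,128)]),('master',[(413,82),(551,82),(551,163),(413,163),(482,121)]),('foot',[(493,172)])):print(n,[ray(m,*q(*p),.042)[:2].round(4).tolist() for p in ps])
```

```text
P [0.5067 0.0389 0.034 ] 0.0 0.0
T [0.4797 0.1659 0.023 ] 0.1298 -12.03
K [0.4406 0.1883 0.046 ] 0.1634 -23.89
1 [0.4482 0.1755 0.018 ] 0.1486 -23.21
2 [0.4538 0.1585 0.018 ] 0.1308 -23.87
knob target [0.47235343 0.20027514]
[[-0.911  0.413 -0.001]
 [ 0.413  0.911 -0.001]
 [ 0.    -0.002 -1.   ]]
knob approach in tool axes [-0.28628513 -0.25004824  0.00047801]
spacer [[0.5831, 0.1469], [0.5835, 0.0764], [0.5392, 0.0757], [0.5388, 0.1459], [0.5616, 0.1125]]
master [[0.5853, 0.0339], [0.5857, -0.035], [0.5449, -0.0351], [0.5445, 0.0335], [0.5658, -0.0007]]
foot [[0.5402, -0.0063]]
```

Call:
carry_out(
  moves=[
    {"jaw":0,"yaw":-0.142},
    {"jaw":0,"yaw":-0.142},
    {"jaw":0,"yaw":-0.142},
    {"jaw":0,"dx":-0.03,"dy":-0.045},
    {"jaw":0,"dx":-0.03,"dy":-0.045},
    {"jaw":0,"dx":-0.03,"dy":-0.045},
    {"jaw":0,"dx":-0.03,"dy":-0.045},
    {"jaw":0},
  ],
)

```text
invalid input at $.moves[0]: expected keys jaw, dx, dy, dz, yaw
```

Call:
carry_out(
  moves=[
    {"jaw":0,"dx":0,"dy":0,"dz":0,"yaw":-0.142},
    {"jaw":0,"dx":0,"dy":0,"dz":0,"yaw":-0.142},
    {"jaw":0,"dx":0,"dy":0,"dz":0,"yaw":-0.142},
    {"jaw":0,"dx":-0.03,"dy":-0.045,"dz":0,"yaw":0},
    {"jaw":0,"dx":-0.03,"dy":-0.045,"dz":0,"yaw":0},
    {"jaw":0,"dx":-0.03,"dy":-0.045,"dz":0,"yaw":0},
    {"jaw":0,"dx":-0.03,"dy":-0.045,"dz":0,"yaw":0},
    {"jaw":0,"dx":0,"dy":0,"dz":0,"yaw":0},
  ],
)

```text
t: 1.1
tool_pos: [0.3695, 0.3636, 0.2183]
orientation: [0.007, 3.142, -0.002]
force: [-0.1, 0.7, 0.9]
opening: 0.0177
gripper_force: 0.0
```

Call:
carry_out(
  moves=[
    {"jaw":0,"dx":-0.012,"dy":-0.0535,"dz":0,"yaw":0},
    {"jaw":0,"dx":-0.012,"dy":-0.0535,"dz":0,"yaw":0},
    {"jaw":0,"dx":-0.011,"dy":-0.0535,"dz":0,"yaw":0},
    {"jaw":0,"dx":0,"dy":0,"dz":0.047,"yaw":0},
    {"jaw":0,"dx":0,"dy":0,"dz":0.047,"yaw":0},
    {"jaw":0,"dx":0,"dy":0,"dz":0.047,"yaw":0},
    {"jaw":0,"dx":0,"dy":0,"dz":0.045,"yaw":0},
    {"jaw":0,"dx":0,"dy":0,"dz":0,"yaw":0},
  ],
)

```text
t: 2.1
tool_pos: [0.3989, 0.2053, 0.029]
orientation: [0.001, -3.134, 0.004]
force: [0.4, 0.2, 0.4]
opening: 0.0005
gripper_force: 0.0
```

Call:
carry_out(
  moves=[
    {"jaw":0,"dx":-0.012,"dy":0,"dz":0,"yaw":0},
    {"jaw":0,"dx":-0.01,"dy":0,"dz":0,"yaw":0},
    {"jaw":0,"dx":-0.01,"dy":0,"dz":0,"yaw":0},
    {"jaw":0,"dx":-0.01,"dy":0,"dz":0,"yaw":0},
    {"jaw":0,"dx":-0.007,"dy":0,"dz":0,"yaw":0},
    {"jaw":0,"dx":0,"dy":0,"dz":0,"yaw":0},
  ],
)

```text
t: 2.85
tool_pos: [0.4532, 0.2059, 0.0334]
orientation: [0.001, 3.14, 0.0]
force: [-0.1, -0.5, -0.1]
opening: 0.0005
gripper_force: 0.0
```

Run:
```python
from h import *
print(read_state()['tool_pos'])
im=snap('wrist','w1.png');im=snap('top','t2.png')
c=cv2.resize(im[195:250,215:325,::-1],None,fx=7,fy=7,interpolation=cv2.INTER_CUBIC)
w=cv2.imread('pics/w1.png');cv2.imwrite('pics/c2.png',np.vstack([c[:, :640],cv2.resize(w,(320,200))[:, [*range(320)]*2][:200]])[:600])
```

```text
[0.45317758 0.20589207 0.0334046 ]
```

View pics/c2.png

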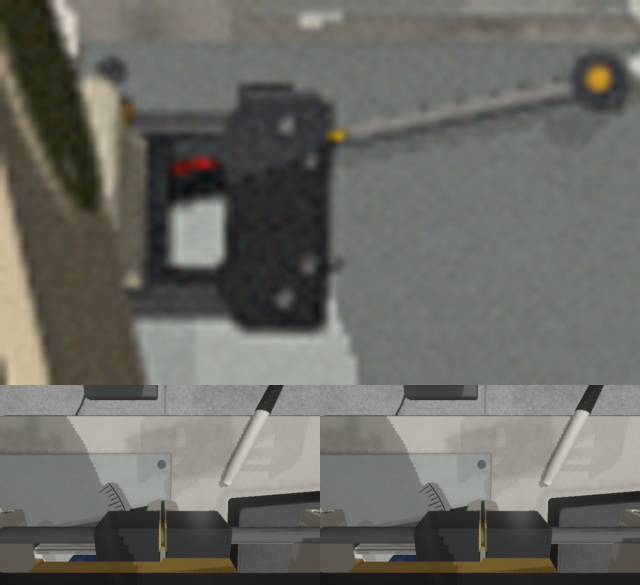

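The top view is blocked by the gripper, with only the needle end at crop (337,135) visible. I'll back off for a clear look.

Call:
carry_out(
  moves=[
    {"jaw":0,"dx":0.02,"dy":0.01,"dz":0,"yaw":0},
    {"jaw":0,"dx":0.0,"dy":0.02,"dz":-0.05,"yaw":0},
    {"jaw":0,"dx":0.0,"dy":0.045,"dz":-0.04,"yaw":0},
    {"jaw":0,"dx":0.0,"dy":0.06,"dz":0,"yaw":0},
    {"jaw":0,"dx":0.0,"dy":0.04,"dz":0,"yaw":0},
    {"jaw":0,"dx":0,"dy":0,"dz":0,"yaw":0},
  ],
)

```text
t: 3.7
tool_pos: [0.4311, 0.3831, 0.1225]
orientation: [0.005, -3.142, -0.0]
force: [0.0, -0.6, 0.8]
opening: 0.0008
gripper_force: 0.0
```

Run:
```python
from h import *
print(read_state()['tool_pos'])
im=snap('top','t3.png')
cv2.imwrite('pics/c3.png',cv2.resize(im[195:250,215:325,::-1],None,fx=7,fy=7,interpolation=cv2.INTER_CUBIC))
```

```text
[0.43111993 0.3831378  0.12254391]
```

View pics/c3.png

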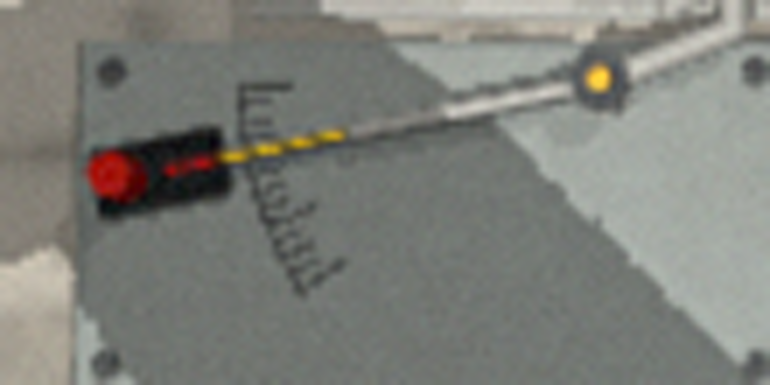

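The red line at crop (165–213, 172–162) now runs straight into the yellow tip at (222,158). I'll check it numerically.

Run:
```python
from h import *
m=camera_model('top');q=lambda a,b:(215+(a+.5)/7-.5,195+(b+.5)/7-.5)
P=ray(m,*q(599,78),.034)
for n,a,z in(('tip',(222,158),.023),('tipbase',(340,134),.023),('knob',(114,172),.046),('line',(165,172),.018),('line',(213,162),.018)):
    p=ray(m,*q(*a),z);d=(p-P)[:2];print(n,p.round(4),np.linalg.norm(d).round(4),np.degrees(np.arctan2(*d)).round(2))
s=read_state();print(s['orientation'])
```

```text
tip [0.4797 0.1664 0.023 ] 0.1304 -11.92
tipbase [0.4881 0.1267 0.023 ] 0.0898 -11.92
knob [0.4733 0.1984 0.046 ] 0.1629 -11.82
line [0.4752 0.1865 0.018 ] 0.1509 -12.03
line [0.4787 0.1703 0.018 ] 0.1343 -12.01
[ 3.63643342e-03 -3.14114356e+00  1.16383817e-03]
```

Call:
carry_out(
  moves=[
    {"jaw":0,"dx":0,"dy":-0.05,"dz":0,"yaw":0},
    {"jaw":0,"dx":0,"dy":-0.05,"dz":0,"yaw":0},
    {"jaw":0,"dx":0,"dy":-0.05,"dz":0,"yaw":0},
    {"jaw":0,"dx":-0.022,"dy":-0.04,"dz":0,"yaw":0},
    {"jaw":0,"dx":-0.04,"dy":0,"dz":0,"yaw":0},
    {"jaw":0,"dx":-0.04,"dy":0,"dz":0,"yaw":0},
    {"jaw":0,"dx":-0.03,"dy":0,"dz":0,"yaw":0},
    {"jaw":0,"dx":0,"dy":0,"dz":0,"yaw":0},
  ],
)

```text
t: 4.75
tool_pos: [0.5648, 0.1891, 0.1223]
orientation: [-0.003, -3.141, 0.001]
force: [-1.1, 0.1, 0.0]
opening: 0.0006
gripper_force: 0.0
```

Call:
carry_out(
  moves=[
    {"jaw":0,"dx":0,"dy":0,"dz":0.05,"yaw":0},
    {"jaw":0,"dx":0,"dy":0,"dz":0.04,"yaw":0},
    {"jaw":0,"dx":0.001,"dy":0,"dz":0.014,"yaw":0},
    {"jaw":0,"dx":0,"dy":0,"dz":0,"yaw":0},
    {"jaw":0,"dx":0,"dy":-0.008,"dz":0,"yaw":0},
    {"jaw":0,"dx":0,"dy":-0.008,"dz":0,"yaw":0},
    {"jaw":0,"dx":0,"dy":-0.008,"dz":0,"yaw":0},
    {"jaw":0,"dx":0,"dy":0,"dz":0,"yaw":0},
  ],
)

```text
t: 5.75
tool_pos: [0.5632, 0.1662, 0.0191]
orientation: [0.001, 3.141, 0.0]
force: [0.0, 0.5, -1.1]
opening: 0.0007
gripper_force: 0.0
```

Call:
carry_out(
  moves=[
    {"jaw":0,"dx":0,"dy":-0.006,"dz":0,"yaw":0},
    {"jaw":0,"dx":0,"dy":-0.006,"dz":0,"yaw":0},
    {"jaw":0,"dx":0,"dy":-0.006,"dz":0,"yaw":0},
    {"jaw":0,"dx":0,"dy":-0.006,"dz":0,"yaw":0},
    {"jaw":0,"dx":0,"dy":-0.006,"dz":0,"yaw":0},
    {"jaw":0,"dx":0,"dy":-0.006,"dz":0,"yaw":0},
    {"jaw":0,"dx":0,"dy":-0.006,"dz":0,"yaw":0},
    {"jaw":0,"dx":0,"dy":0,"dz":0,"yaw":0},
  ],
)

```text
t: 6.75
tool_pos: [0.5628, 0.1242, 0.0185]
orientation: [-0.001, -3.141, 0.001]
force: [0.0, 0.6, -0.6]
opening: -0.0
gripper_force: 0.0
```

Call:
carry_out(
  moves=[
    {"jaw":0,"dx":0,"dy":-0.005,"dz":0,"yaw":0},
    {"jaw":0,"dx":0,"dy":-0.005,"dz":0,"yaw":0},
    {"jaw":0,"dx":0,"dy":-0.005,"dz":0,"yaw":0},
    {"jaw":0,"dx":0,"dy":-0.005,"dz":0,"yaw":0},
    {"jaw":0,"dx":0,"dy":-0.005,"dz":0,"yaw":0},
    {"jaw":0,"dx":0,"dy":0,"dz":0,"yaw":0},
  ],
)

```text
t: 7.5
tool_pos: [0.5625, 0.1004, 0.0184]
orientation: [0.001, -3.141, -0.001]
force: [-0.6, 5.2, 0.6]
opening: 0.0003
gripper_force: 2.4
```

Run:
```python
from h import *
s=read_state();print(s['tool_pos'],s['force'])
im=snap('top','t4.png');cs=snap('scene','s4.png')
a=cv2.resize(im[150:250,210:390,::-1],None,fx=3.5,fy=3.5,interpolation=cv2.INTER_CUBIC)
b=cv2.resize(cs[160:240,220:400,::-1],None,fx=3,fy=3,interpolation=cv2.INTER_CUBIC)
o=np.zeros((600,640,3),np.uint8);o[:350,:630]=a;o[352:592,:540]=b;cv2.imwrite('pics/c4.png',o)
```

```text
[0.56245557 0.1004452  0.01842216] [-0.58238089  5.15715142  0.60526934]
```

View pics/c4.png

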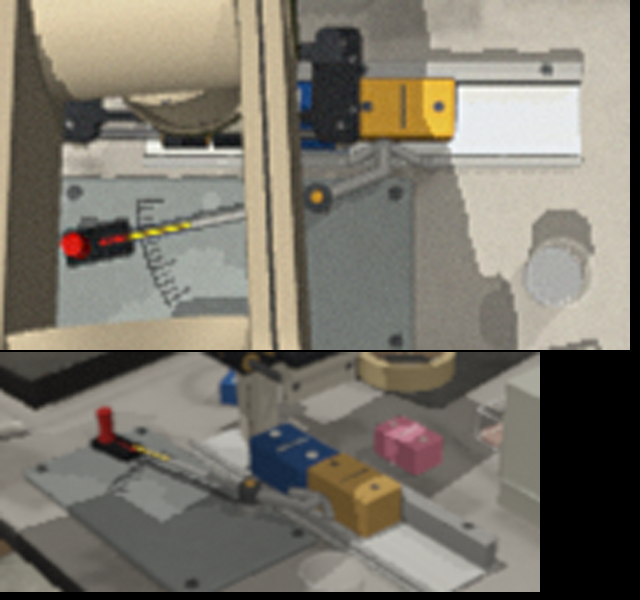

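Top crop: the master's far edge is at (456,108). Scene crop: the spacer touches the master, both flat and in the rail, and the marker is undisturbed. About 57 mm remains.

Call:
carry_out(
  moves=[
    {"jaw":0,"dx":0,"dy":-0.005,"dz":0,"yaw":0},
    {"jaw":0,"dx":0,"dy":-0.005,"dz":0,"yaw":0},
    {"jaw":0,"dx":0,"dy":-0.005,"dz":0,"yaw":0},
    {"jaw":0,"dx":0,"dy":-0.005,"dz":0,"yaw":0},
    {"jaw":0,"dx":0,"dy":-0.005,"dz":0,"yaw":0},
    {"jaw":0,"dx":0,"dy":0,"dz":0,"yaw":0},
  ],
)

```text
t: 8.35
tool_pos: [0.5627, 0.075, 0.0185]
orientation: [0.0, -3.141, -0.0]
force: [-0.8, 3.5, 0.2]
opening: 0.0003
gripper_force: 1.7
```

Call:
carry_out(
  moves=[
    {"jaw":0,"dx":0,"dy":-0.005,"dz":0,"yaw":0},
    {"jaw":0,"dx":0,"dy":-0.005,"dz":0,"yaw":0},
    {"jaw":0,"dx":0,"dy":-0.005,"dz":0,"yaw":0},
    {"jaw":0,"dx":0,"dy":-0.005,"dz":0,"yaw":0},
    {"jaw":0,"dx":0,"dy":-0.005,"dz":0,"yaw":0},
    {"jaw":0,"dx":0,"dy":0,"dz":0,"yaw":0},
  ],
)

```text
t: 9.1
tool_pos: [0.5633, 0.0497, 0.0188]
orientation: [-0.0, 3.141, -0.001]
force: [2.4, 1.5, 0.4]
opening: 0.0004
gripper_force: 0.9
```

Run:
```python
from h import *
s=read_state();print(s['tool_pos'],s['force'])
im=snap('top','t5.png');cs=snap('scene','s5.png')
a=cv2.resize(im[150:250,210:390,::-1],None,fx=3.5,fy=3.5,interpolation=cv2.INTER_CUBIC)
b=cv2.resize(cs[160:240,220:400,::-1],None,fx=3,fy=3,interpolation=cv2.INTER_CUBIC)
o=np.zeros((600,640,3),np.uint8);o[:350,:630]=a;o[352:592,:540]=b;cv2.imwrite('pics/c5.png',o)
h=cv2.cvtColor(im,cv2.COLOR_RGB2HSV);k=cv2.inRange(h,(15,120,100),(28,255,255))[165:197,280:380]
n,l,st,c=cv2.connectedComponentsWithStats(k);i=1+st[1:,4].argmax();x,y,w,hh,A=st[i];print(st[i])
m=camera_model('top');print(ray(m,280+x+w-.5,165+y+hh/2,.042),ray(m,280+x-.5,165+y+hh/2,.042))
```

```text
[0.56325411 0.04968063 0.01878911] [2.38770151 1.51735274 0.38375166]
[ 57   7  25  18 410]
[ 0.56491256 -0.10448512  0.042     ] [ 0.56455195 -0.04597125  0.042     ]
```

View pics/c5.png

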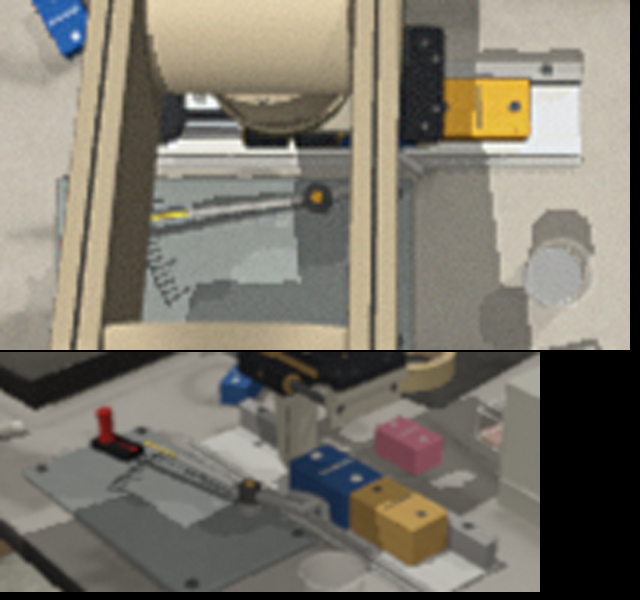

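The master's far edge is at y = −0.1045, so the spacer's middle is near +0.0005, about 7 mm short of the foot. I'll do the last push and then withdraw.

Call:
carry_out(
  moves=[
    {"jaw":0,"dx":0,"dy":-0.004,"dz":0,"yaw":0},
    {"jaw":0,"dx":0,"dy":-0.003,"dz":0,"yaw":0},
    {"jaw":0,"dx":0,"dy":0,"dz":0,"yaw":0},
    {"jaw":0,"dx":0,"dy":0.01,"dz":0,"yaw":0},
    {"jaw":0,"dx":0,"dy":0.015,"dz":0,"yaw":0},
    {"jaw":0,"dx":0,"dy":0,"dz":-0.04,"yaw":0},
    {"jaw":0,"dx":0,"dy":0,"dz":-0.06,"yaw":0},
    {"jaw":0,"dx":0,"dy":0,"dz":-0.06,"yaw":0},
  ],
)

```text
t: 10.2
tool_pos: [0.5621, 0.0689, 0.1798]
orientation: [0.001, -3.14, 0.001]
force: [0.9, 0.8, 0.7]
opening: 0.0003
gripper_force: 0.0
```

Call:
carry_out(
  moves=[
    {"jaw":0,"dx":0.02,"dy":0.05,"dz":-0.01,"yaw":0},
    {"jaw":0,"dx":0.02,"dy":0.05,"dz":0,"yaw":0},
    {"jaw":0,"dx":0.02,"dy":0.05,"dz":0,"yaw":0},
    {"jaw":0,"dx":0.02,"dy":0.05,"dz":0,"yaw":0},
    {"jaw":0,"dx":0.02,"dy":0.05,"dz":0,"yaw":0},
    {"jaw":0,"dx":0.01,"dy":0.04,"dz":0,"yaw":0},
    {"jaw":0,"dx":0,"dy":0,"dz":0,"yaw":0},
  ],
)

```text
t: 11.08
tool_pos: [0.4509, 0.361, 0.1883]
orientation: [0.007, -3.141, 0.0]
force: [-0.8, -0.4, 0.3]
opening: 0.0005
gripper_force: 0.0
```

Run:
```python
from h import *
s=read_state();print(s['t'],s['tool_pos'],s['force'])
im=snap('top','t6.png');m=camera_model('top')
cv2.imwrite('pics/c6.png',cv2.resize(im[155:258,215:385,::-1],None,fx=4.7,fy=4.7,interpolation=cv2.INTER_CUBIC))
h=cv2.cvtColor(im,cv2.COLOR_RGB2HSV)
for lo,hi in(((15,120,100),(28,255,255)),((100,120,40),(125,255,255))):
    k=cv2.inRange(h,lo,hi)[165:200,240:380];n,l,st,c=cv2.connectedComponentsWithStats(k);i=1+st[1:,4].argmax();x,y,w,hh,A=st[i]
    print(st[i],ray(m,240+x+(w-1)/2,165+y+(hh-1)/2,.042))
```

```text
11.075 [0.45090169 0.36096712 0.18834005] [-0.81543456 -0.38050078  0.26499483]
[ 95   7  29  18 494] [ 0.56591525 -0.07523286  0.042     ]
[ 65   8  29  19 460] [ 0.56193364 -0.00500784  0.042     ]
```

View pics/c6.png

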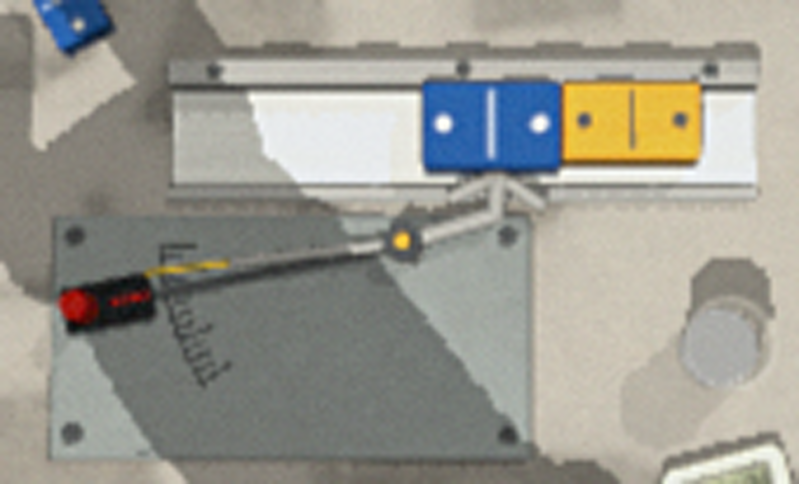

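The spacer's line at crop (491,123) is level with the foot at (497,175). The master lies just beyond it, centred at (632,121). The tip at (148,272) is offset to the rail side of the red line, and everything is on the rail, so I'm handing it in.

```bash
python3 -c "
from plant import *
print(close_job())"
```

```text
the job is handed in; nothing more can be done
None
```

The job is handed in (no verdict came back): the marker was zeroed on the master to within about 0.5 mm, the spacer's middle is within about 2 mm of the foot, and the master is about 70 mm past the foot, still on the rail.

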